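Half-light test on a phone light-sensor tester

TASK

A phone lies in the light-sensor tester for the half-light reading of its rear sensor. Raise the tester's display, which is on a stiff hinge, until it leans back a little past upright (about 105 degrees from closed), let go of it, and only then slide the orange tab of the sprung shutter so that its red pointer stands in the green half-way band, and finish while still holding it there against the spring. Leave the phone and the other things on the bench where they are.

Things in the scene. Friction and masses are not known exactly. Their poses are not given: they have to be found in the camera images.
- tester: Light-sensor tester, fixed: light grey case 240 (x) x 295 (y) x 55 mm high with a dark deck. Origin under its centre on the bench top; x points to its back, y to its left seen from the front, z up; the front (-x) faces roughly to the robot. Phone, light head and shutter stand on the front half of the deck, the display is hinged on the back half.
- light_head (a point): Centre of the top of the light head, a grey block 90 (tester's x) x 56 (y) mm with a round lamp on top, 111 mm above the bench, fixed, over one end of the phone. To the right of it (tester's -y) two guides, tops 68 mm above the bench, carry the shutter for 145 mm; the front one bears the white scale with the 10 mm wide green half-way band.
- display (a joint): Opening angle of the display in rad: 0 lying flat on the deck, 1.57 upright, wanted about 1.83 (105 degrees), end stop at 2.4. The hinge is stiff: it stays at whatever angle it is left (about 3 to 4 N at its free edge moves it). It starts part raised, between 0.45 and 1.0.
- display_hinge (a point): Centre of the display's hinge axis, which runs along the tester's y, 66 mm above the bench at the tester's x = +102 mm.
- display_edge (a point): Middle of the display's free edge. The display is a grey plate, 112 mm from hinge to free edge, 196 mm wide (along the tester's y), 12 mm thick, with the screen on its underside, which comes to face the robot as it is raised. Lying flat it would point to the robot. It can be raised by pushing on the screen side just below its free edge.
- shutter (a joint): Travel of the shutter in m: 0 shut (spring stop), 0.030 half open (pointer in the middle of the green band), 0.060 fully open. It moves along the tester's -y (to the right seen from the front). The spring pushes it shut with 3 N at 0, 7.5 N at half and 12 N fully open; let go, it snaps shut.
- tab (a point): Centre of the part to grip on the shutter's upright orange tab, which moves with the shutter. The tab is 8 mm thick along the tester's y, 26 mm wide along x, and rises from 81 to 118 mm above the bench; this point is 106 mm above the bench. When shut there are 48 mm between the tab and the light head to its left, and about 80 mm free to its right, as far as the low end stop (76 mm above the bench).
- tab_half (a point): Fixed point where tab is when the shutter is exactly half open.
- phone: The phone under test, black, loose, 149 (its x, which lies along the tester's y) x 69 x 9 mm, lying on the deck 55 mm above the bench with one end under the light head. Leave it there. Origin at the centre of its underside.
- brush: Bystander: black brush, 140 mm long, lying on the bench. Origin at the centre of its underside.
- dish: Bystander: small metal dish, 65 mm across, 14 mm high. Origin at the centre of its underside.
- cutters: Bystander: side cutters with blue handles, 127 mm long, lying on the bench. Origin at the centre of their underside.
- driver: Bystander: screwdriver with red handle, 157 mm long, lying on the bench. Origin at the centre of its underside.

How it is judged:
By the outcome, as a careful person would: the job done as asked, in the order asked, and still so for the second after the job is handed in, while the arm keeps its last pose, push and grip.
It also fails if it takes over 51 s, if anything falls off the work surface, if the arm or the gripper's body presses on something with over 40 N, if the wrist force passes 120 N, or if a joint passes its speed limit or range.

ROBOT

A 6-joint arm with a two-finger parallel gripper is mounted at the origin on a cart in front of the work surface, level with it; the furniture and walls round the work are solid. World frame = base frame: x ahead of the robot, y to its left, z up, the work surface at z = 0. Lengths are in mm, angles in degrees, forces in N, time in s.
With the tool pointing down it reaches from about 300 to 850 mm from the base axis. Payload 4.2 kg.
Tool frame: the origin (TCP) lies at the very end of the fingers, on their centre line; the grasp point (between the pads) lies 19 mm behind it; x points along the fingers, y is the direction in which the jaws open and shut, and the axes are right-handed (so a half turn about x gives the same grasp; the last joint's range is limited). The gripper opens to 91 mm and grips with 3 to 60 N. Pads are 32 mm wide; open, the fingers measure 118 mm over their backs; the gripper's body (76 mm by 178 mm) begins 60 mm behind the grasp point.
Start: joints at [62.739, 18.312, 89.639, -0, 72.044, -1.146], TCP at [253.109, 516.313, 213.976] pointing down, gripper open.
Joint ranges: [-177.97, 177.97], [-48.28, 115.42], [12.27, 149.76], [-77.06, 257.06], [2.81, 150.46], [-146.56, 146.56]. Speed limits (degrees/s): [147.25, 147.25, 180, 180, 180, 180].

INTERFACE

Orientations are given as [roll, pitch, yaw] about the fixed x, y, z axes, in that order (R = Rz(yaw) Ry(pitch) Rx(roll)).
In Python, from workcell import sensors, grab_frame, job_done, finder gives the robot as it stands.
- The arm moves only by the tool play_rows, never from a script. Its argument "motion" is a list of rows, each a list of 5 numbers: the shift along the world's x, y, z in m, then the turn about the world's z in rad, then the opening, from 0 (shut) to 1 (fully open). In form: [[tx, ty, tz, roll, fingers], ...]. A call has exactly 8 rows; each row is the pose to reach, as a shift and turn from the pose commanded when the call began; what a row does not reach only later rows make up. A row lasts 1/12 s, in which the tool goes at most 41.7 mm and 7.16 degrees, less where a joint would pass 70% of its speed; a pose out of reach is approached as far as the arm can. A call with a gripper value outside its range is refused whole. The fingers move at their own pace and stop on an object; "squeeze" is the grip in N (left out, the last holds). Time passes only in rows, so rows that repeat a pose let the fingers close, or fill a call up. It gives the time, the measured TCP pose, the force and the opening at its end, in the units of the state.
- sensors.state(): the state, without advancing time (a new reading comes with each control period).
- grab_frame(name): name is "scene" or "top"; returns a dict with "img" (384x512x3 uint8, blue, green, red), "fx", "fy", "cx", "cy" (pixels), "rvec" (rotation vector, rad) and "tvec" (3), from world to camera coordinates, as OpenCV has them. Camera axes: x right, y down, z forward; pixel columns grow to the right and rows downward; lengths in mm; the calibration is good to about 2 mm. A picture is of the moment at which its call begins. There is no depth.
- job_done(): hands the job in, once; it reports no verdict.
Trained networks look in a picture, given as the dict that the camera call returned (one of the last four; its "shot" number tells which), for a name from the list of things; names that differ only in an ending like _2 or _b are one class to them, and where a whole thing is asked for, a point or a joint stands for the part that bears it (a point fixed in the world has none). Each returns a list of dicts, best first, with "conf" (0 to 1); they miss things now and then, are a little off and sometimes report something else, mostly with a low value. They report only what shows in the picture. A call takes as long as a camera call.
- finder.spot_in(picture, label): "point" ([column, row] in pixels, amid what is visible of it).
- finder.spot_point(picture, label): "point" ([column, row] in pixels: a listed point, or the origin of a listed thing).
The state is a dict: "time_s": time; "qpos": joint angles; "qvel": joint speeds; "effort": joint torques, N m; "ee_pos": TCP position; "ee_rot": TCP orientation; "force": force on the tool from outside, world axes, zero at the start; "torque": the same for the moment, N m; "gripper_width": finger opening in mm.
Only numpy, scipy, OpenCV 4.12 (cv2) and the standard library are available. Lean on these libraries where they do the work, as an engineer would, in place of code of your own. Each camera call takes 0.05 s, during which the arm holds its last target.

## Working session

There is one attempt and no reset: what is moved stays moved. The work goes in short steps, Python scripts to look and compute and a tool call to move; the robot and the scene stay as the last step left them, time stands still between calls to the robot, and variables do not carry over. Pictures are saved under pics/ and viewed, and the job is handed in when it is done.

Besides the shell and the picture viewer there is one more tool, called after "Call:" as name(argument=value, ...), one argument or row to a line, values as JSON. play_rows: Moves the arm, as the interface text tells. Its arguments: {"type":"object","properties":{"motion":{"type":"array","items":{"type":"array","items":{"type":"number"}}},"squeeze":{"type":"number"}},"required":["motion"]}

```bash
mkdir -p pics; ls; python3 - <<'E'
from workcell import sensors, grab_frame, finder
import cv2,json,pickle
print(sensors.state())
F={}
for n in ["scene","top"]:
    f=grab_frame(n); F[n]=f
    cv2.imwrite(f"pics/{n}0.png",f["img"])
    for l in ["tester","light_head","display_hinge","display_edge","tab","tab_half","phone"]:
        r=finder.spot_point(f,l); print(n,l,[(d["point"],round(d["conf"],2)) for d in r[:2]])
pickle.dump(F,open("f0.pkl","wb"))
print(sensors.state()["time_s"])
E
```

```text
pics
{'time_s': 0.0, 'qpos': array([ 6.27400007e+01,  1.83512099e+01,  8.97083986e+01, -4.80966275e-04,
        7.20435448e+01, -1.14604885e+00]), 'qvel': array([-0.01726362, -0.00039356,  0.18765693,  0.01263217, -0.01613335,
       -0.00064092]), 'effort': array([-2.11392995e-03, -4.12466311e+01, -2.31972992e+01,  7.24141463e-02,
        4.60470014e-02, -1.56354772e-04]), 'ee_pos': array([252.8543986 , 515.8384608 , 213.11110865]), 'ee_rot': array([ -90.89206236,   89.89684565, -117.00586414]), 'force': array([ 0.17509201, -0.00897193, -0.48982863]), 'torque': array([-0.03248294, -0.01215245,  0.0468518 ]), 'gripper_width': 91.31110696328207}
scene tester [([328.6, 279.5], 0.63)]
scene light_head [([316.1, 261.4], 0.88)]
scene display_hinge [([365.0, 258.3], 0.6)]
scene display_edge [([338.9, 253.8], 0.96)]
scene tab [([329.8, 288.5], 0.86), ([204.8, 239.0], 0.36)]
scene tab_half [([335.3, 298.5], 0.77)]
scene phone [([305.3, 264.8], 0.86)]
top tester [([346.7, 204.1], 0.92)]
top light_head [([337.1, 214.2], 0.66)]
top display_hinge [([363.1, 180.5], 0.6)]
top display_edge [([355.0, 203.4], 0.74)]
top tab [([359.3, 226.9], 0.91)]
top tab_half [([367.6, 230.1], 0.72), ([361.4, 179.6], 0.22)]
top phone [([330.7, 217.1], 0.73)]
0.8
```

```bash
cat > h.py <<'E'
import numpy as np,cv2
from scipy.optimize import least_squares
def P(f):
    R=cv2.Rodrigues(np.array(f["rvec"],float))[0]; t=np.array(f["tvec"],float).ravel()
    K=np.array([[f["fx"],0,f["cx"]],[0,f["fy"],f["cy"]],[0,0,1]]); return K,R,t
def proj(f,X):
    K,R,t=P(f); c=(np.atleast_2d(X)@R.T+t)@K.T; return c[:,:2]/c[:,2:]
def atz(f,p,z):
    K,R,t=P(f); d=R.T@np.linalg.inv(K)@np.array([*p,1.]); C=-R.T@t; return C+d*(z-C[2])/d[2]
def crop(f,x0,y0,x1,y1,k,name):
    cv2.imwrite(name,cv2.resize(f["img"][y0:y1,x0:x1],None,fx=k,fy=k,interpolation=cv2.INTER_CUBIC))
E
python3 - <<'E'
import pickle
from h import *
F=pickle.load(open("f0.pkl","rb"))
crop(F["scene"],220,190,420,340,4,"pics/s0c.png")
crop(F["top"],270,130,430,250,5,"pics/t0c.png")
pts={"tester":((328.6,279.5),(346.7,204.1),0),"lh":((316.1,261.4),(337.1,214.2),111),"hinge":((365,258.3),(363.1,180.5),66),"tab":((329.8,288.5),(359.3,226.9),106),"tabh":((335.3,298.5),(367.6,230.1),106),"phone":((305.3,264.8),(330.7,217.1),55)}
for k,(a,b,z) in pts.items(): print(k,atz(F["scene"],a,z).round(1),atz(F["top"],b,z).round(1))
for n in F:
    K,R,t=P(F[n]); print(n,K[0,0],-R.T@t,R.round(2).tolist())
E
```

```text
tester [ 519.3 -318.7   -0. ] [ 517.  -331.2    0. ]
lh [ 478.1 -289.4  111. ] [ 475. -275.  111.]
hinge [ 603.7 -374.1   66. ] [ 596.8 -378.    66. ]
tab [ 437.1 -360.6  106. ] [ 431.6 -351.2  106. ]
tabh [ 422.6 -386.3  106. ] [ 420.7 -379.3  106. ]
phone [ 483.7 -256.1   55. ] [ 467.1 -262.1   55. ]
scene 393.3858720000239 [ -66.40258206 -554.48266313  992.95851238] [[0.65, -0.76, 0.0], [-0.55, -0.47, -0.69], [0.53, 0.45, -0.72]]
top 434.04768080921343 [ 411.9182361    -5.79634417 1603.21629864] [[-0.0, -1.0, -0.0], [-0.99, 0.0, -0.1], [0.1, 0.0, -0.99]]
```

View pics/scene0.png

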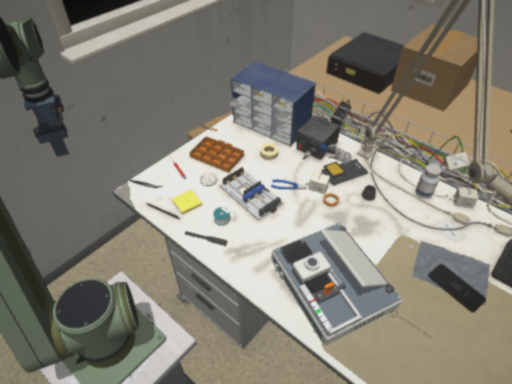

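View pics/top0.png

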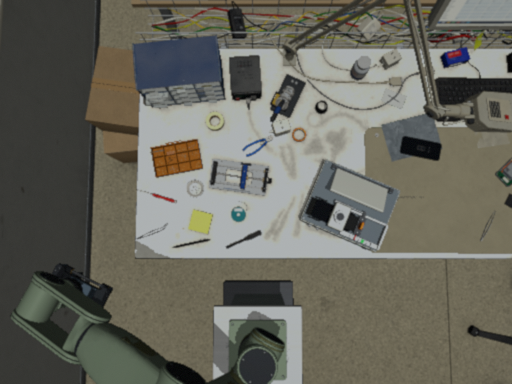

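View pics/s0c.png

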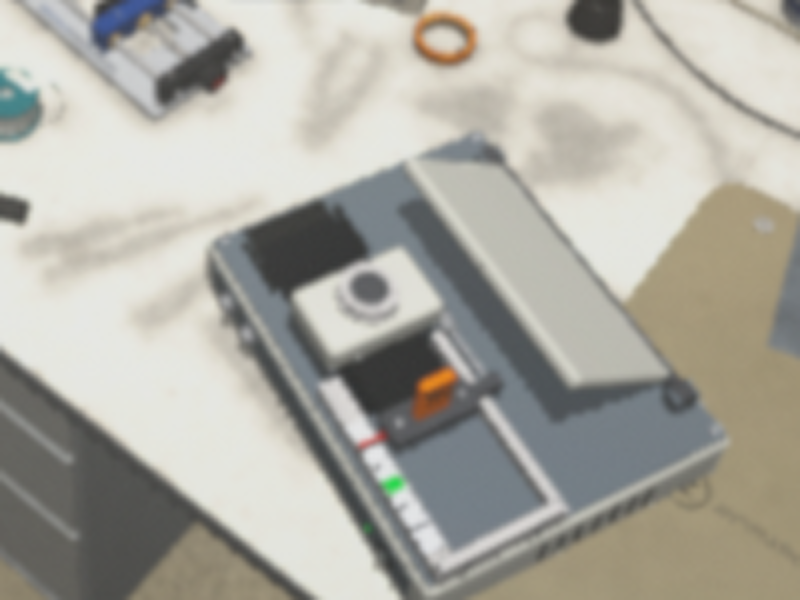

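View pics/t0c.png

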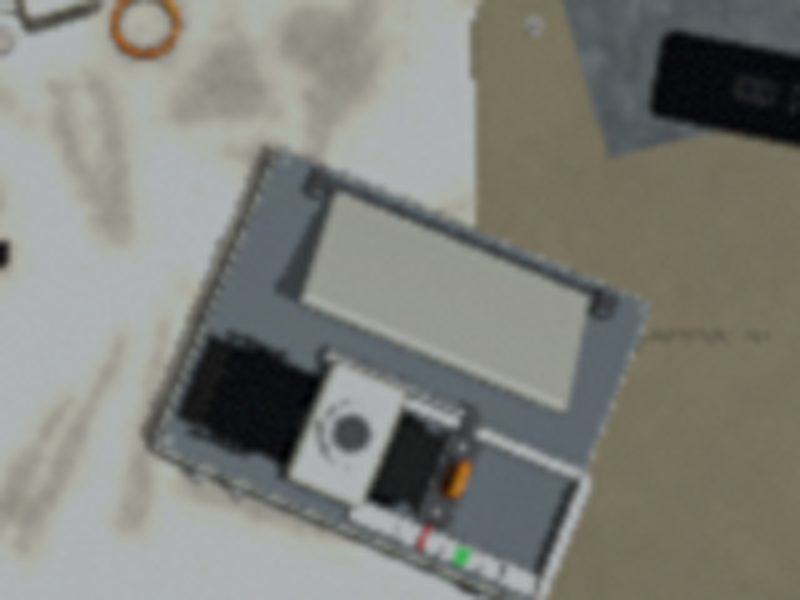

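```bash
cat > fit.py <<'E'
import pickle
from h import *
F=pickle.load(open("f0.pkl","rb")); S,T=F["scene"],F["top"]
sc=lambda x,y:(220+x/4,190+y/4); tc=lambda x,y:(270+x/5,130+y/5)
# params: X,Y,yaw, lhx,lhy, tabx,taby, theta, dy(display centre y), off
obs=[]
def loc(p):
    X,Y,a,lx,ly,tx,ty,th,dy=p; c,s=np.cos(a),np.sin(a)
    W=lambda x,y,z:np.array([X+c*x-s*y,Y+s*x+c*y,z])
    L={"FL":W(-120,147.5,55),"BL":W(120,147.5,55),"BR":W(120,-147.5,55),"FR":W(-120,-147.5,55),
    "O":W(0,0,0),"lh":W(lx,ly,111),"hg":W(102,dy,66),"tab":W(tx,ty,106),"th":W(tx,ty-30,106),
    "ed":W(102-112*np.cos(th),dy,66+112*np.sin(th)),
    }
    for n,y in (("eL",98),("eR",-98)): L[n]=W(102-112*np.cos(th)+6*np.sin(th),dy+y,66+112*np.sin(th)+6*np.cos(th))
    return L
O=[("FL",S,sc(213,245),1),("BL",S,sc(480,136),1),("BR",S,sc(730,438),1),
("FL",T,tc(152,448),1),("BL",T,tc(268,148),1),("BR",T,tc(648,305),1),
("O",S,(328.6,279.5),.5),("O",T,(346.7,204.1),.5),("lh",S,(316.1,261.4),1),("lh",T,(337.1,214.2),1),
("hg",S,(365,258.3),.5),("hg",T,(363.1,180.5),.5),("tab",S,(329.8,288.5),1),("tab",T,(359.3,226.9),1),
("th",S,(335.3,298.5),1),("th",T,(367.6,230.1),1),("ed",S,(338.9,253.8),1),("ed",T,(355,203.4),1),
("eL",S,sc(408,160),1),("eR",S,sc(575,385),1),("eL",T,tc(300,298),1),("eR",T,tc(567,410),1),]
def res(p):
    L=loc(p); return np.concatenate([w*(proj(f,L[k])[0]-np.array(q)) for k,f,q,w in O])
if __name__=="__main__":
    r=least_squares(res,[518,-325,-.37,-55,25,-55,-51,.7,0],loss="soft_l1")
    p=r.x; print(p.round(3)); L=loc(p)
    for (k,f,q,w),e in zip(O,r.fun.reshape(-1,2)): print(k,"S" if f is S else "T",(e/w).round(1))
    for k in L: print(k,L[k].round(1))
    pickle.dump(p,open("p.pkl","wb"))
E
python3 fit.py
```

```text
[ 5.08732e+02 -3.31218e+02 -4.06000e-01 -4.71080e+01  2.82380e+01
 -5.83770e+01 -5.34660e+01  5.91000e-01 -8.55000e-01]
FL S [-3.8 -1.1]
BL S [-1.1 -2.3]
BR S [0.6 1.1]
FL T [-1.7  0.4]
BL T [ 0.8 -0.8]
BR T [ 1.1 -0.2]
O S [1.6 5. ]
O T [0.1 2.2]
lh S [-1.2 -0.2]
lh T [ 3.4 -0.5]
hg S [-0.9  0. ]
hg T [-1.6 -1.5]
tab S [-1.8  0.1]
tab T [ 1.8 -0.7]
th S [-0.6 -0.2]
th T [ 1.6 -0.4]
ed S [0.9 4.1]
ed T [ 0.6 -1.7]
eL S [-1.1 -0.3]
eR S [0.2 0.1]
eL T [-0.5 -0.2]
eR T [-0.2  0.1]
FL [ 456.8 -148.3   55. ]
BL [ 677.2 -243.1   55. ]
BR [ 560.7 -514.1   55. ]
FR [ 340.2 -419.3   55. ]
O [ 508.7 -331.2    0. ]
lh [ 476.6 -286.7  111. ]
hg [ 602.1 -372.3   66. ]
tab [ 434.  -357.3  106. ]
th [ 422.1 -384.8  106. ]
ed [ 516.7 -335.6  128.4]
eL [ 558.5 -246.9  133.4]
eR [ 481.  -426.9  133.4]
```

```bash
cat > ov.py <<'E'
from fit import *
def draw(p,f,box,k,name):
    L=loc(p); x0,y0,x1,y1=box
    im=cv2.resize(f["img"][y0:y1,x0:x1],None,fx=k,fy=k,interpolation=cv2.INTER_CUBIC)
    q=lambda X:tuple(int(v) for v in ((proj(f,X)[0]-[x0,y0])*k+k/2))
    X,Y,a,lx,ly,tx,ty,th,dy=p; c,s=np.cos(a),np.sin(a)
    W=lambda x,y,z:np.array([X+c*x-s*y,Y+s*x+c*y,z])
    def poly(P,col): cv2.polylines(im,[np.array([q(W(*x)) for x in P])],True,col,1)
    poly([(-120,147.5,55),(120,147.5,55),(120,-147.5,55),(-120,-147.5,55)],(0,0,255))
    poly([(lx+i,ly+j,111) for i,j in((45,28),(45,-28),(-45,-28),(-45,28))],(0,255,255))
    poly([(tx+i,ty+j,118) for i,j in((13,4),(13,-4),(-13,-4),(-13,4))],(255,0,0))
    u=np.array([-np.cos(th),np.sin(th)]);
    poly([(102+112*m*u[0],dy+y,66+112*m*u[1]) for m,y in((0,98),(0,-98),(1,-98),(1,98))],(0,255,0))
    cv2.imwrite(name,im)
if __name__=="__main__":
    p=pickle.load(open("p.pkl","rb"))
    draw(p,S,(260,210,420,350),5,"pics/os0.png"); draw(p,T,(290,150,410,255),6,"pics/ot0.png")
E
python3 ov.py
```

```text
(no output)
```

View pics/os0.png

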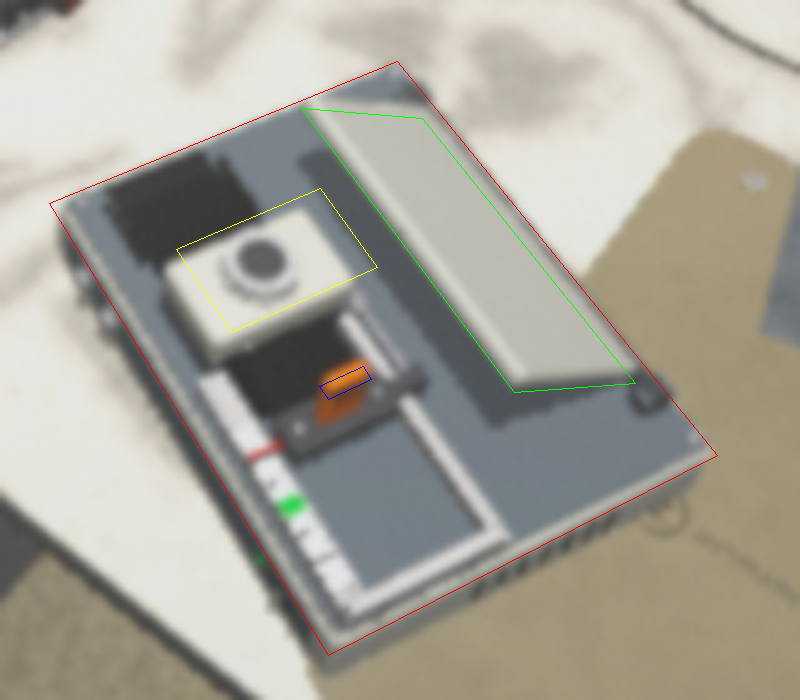

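View pics/ot0.png

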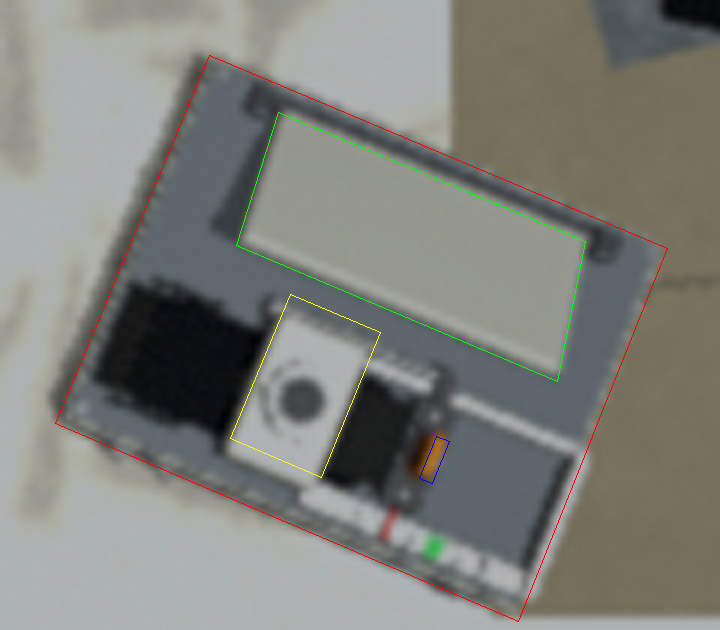

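Call:
play_rows(
  motion=[
    [0.012,-0.036,0,0.006,0],
    [0.024,-0.072,0,0.012,0],
    [0.036,-0.108,0,0.018,0],
    [0.048,-0.144,0,0.024,0],
    [0.06,-0.18,0,0.03,0],
    [0.072,-0.216,0,0.036,0],
    [0.084,-0.252,0,0.042,0],
    [0.096,-0.288,0,0.05,0],
  ],
  squeeze=10,
)

```text
time_s: 1.47
ee_pos: [349.3, 226.6, 214.2]
ee_rot: [51.8, 89.9, 28.6]
force: [0.9, -0.5, 0.7]
gripper_width: 40.5
```

Call:
play_rows(
  motion=[
    [0.012,-0.036,0,0,0],
    [0.024,-0.072,0,0,0],
    [0.036,-0.108,0,0,0],
    [0.048,-0.144,0,0,0],
    [0.06,-0.18,0,0,0],
    [0.072,-0.216,0,0,0],
    [0.084,-0.252,0,0,0],
    [0.096,-0.288,0,0,0],
  ],
)

```text
time_s: 2.13
ee_pos: [445.3, -61.6, 214.3]
ee_rot: [32.4, 89.9, 9.1]
force: [0.5, 1.4, 0.2]
gripper_width: 0.6
```

Call:
play_rows(
  motion=[
    [0.013,-0.036,0,0,0],
    [0.026,-0.072,0,0,0],
    [0.039,-0.108,0,0,0],
    [0.052,-0.144,0,0,0],
    [0.062,-0.178,0,0,0],
    [0.065,-0.19,-0.02,0,0],
    [0.065,-0.19,-0.04,0,0],
    [0.065,-0.19,-0.055,0,0],
  ],
)

```text
time_s: 2.8
ee_pos: [509.8, -250.8, 157.3]
ee_rot: [170.3, 89.9, 146.9]
force: [-0.0, 0.1, -0.7]
gripper_width: 0.5
```

```bash
cat > look.py <<'E'
import sys,pickle
from workcell import grab_frame,sensors
import cv2
n=sys.argv[1]; boxes={"scene":(260,170,420,330),"top":(290,130,410,250)}
F={}
for c in sys.argv[2:]:
    f=grab_frame(c); F[c]=f; x0,y0,x1,y1=boxes[c]; k=600//(y1-y0)
    cv2.imwrite(f"pics/{c}{n}.png",cv2.resize(f["img"][y0:y1,x0:x1],None,fx=k,fy=k,interpolation=cv2.INTER_CUBIC))
pickle.dump(F,open(f"f{n}.pkl","wb"))
s=sensors.state(); print(s["time_s"],s["ee_pos"].round(1),s["force"].round(1))
E
python3 look.py 1 scene top
```

```text
2.9 [ 508.4 -249.2  156.2] [0.1 0.6 0.5]
```

View pics/scene1.png

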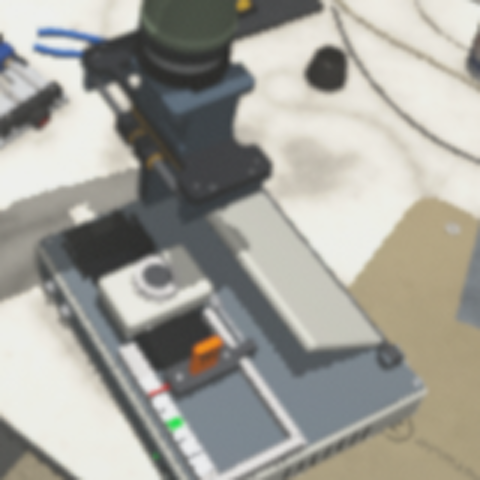

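View pics/top1.png

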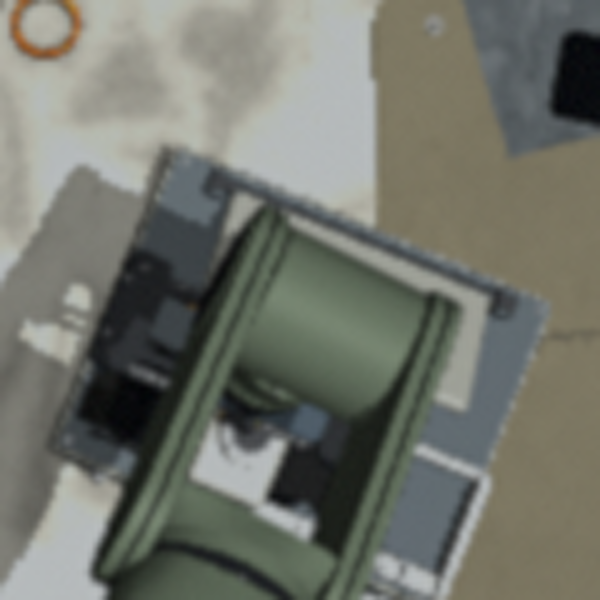

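Call:
play_rows(
  motion=[
    [0,0,-0.025,0,0],
    [0,0,-0.05,0,0],
    [0,0,-0.05,0,0],
    [0.005,-0.002,-0.05,0,0],
    [0.01,-0.004,-0.05,0,0],
    [0.015,-0.006,-0.05,0,0],
    [0.02,-0.008,-0.05,0,0],
    [0.025,-0.011,-0.05,0,0],
  ],
)

```text
time_s: 3.57
ee_pos: [532.9, -258.9, 110.0]
ee_rot: [169.6, 89.5, 146.4]
force: [-15.5, 10.7, 13.0]
gripper_width: 0.0
```

Call:
play_rows(
  motion=[
    [0.005,-0.002,0.004,0,0],
    [0.01,-0.004,0.008,0,0],
    [0.015,-0.006,0.012,0,0],
    [0.02,-0.009,0.016,0,0],
    [0.025,-0.011,0.02,0,0],
    [0.03,-0.013,0.024,0,0],
    [0.035,-0.015,0.028,0,0],
    [0.04,-0.017,0.032,0,0],
  ],
)

```text
time_s: 4.23
ee_pos: [573.2, -276.7, 142.7]
ee_rot: [177.4, 89.8, 154.2]
force: [-5.6, 2.0, 3.3]
gripper_width: 1.0
```

```bash
python3 look.py 2 scene
```

```text
4.2833 [ 575.2 -277.6  143.4] [-1.9  1.7  4.3]
```

View pics/scene2.png

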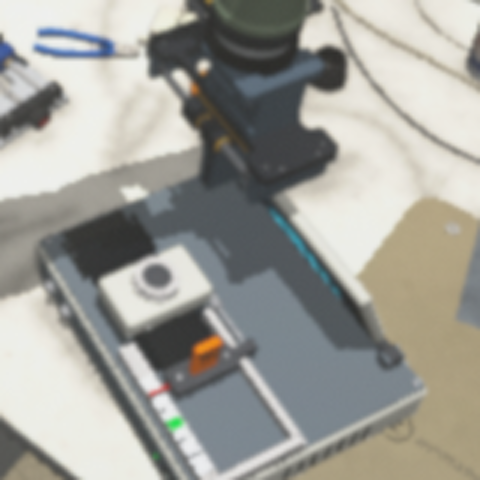

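Call:
play_rows(
  motion=[
    [0.006,-0.003,0.003,0,0],
    [0.012,-0.005,0.006,0,0],
    [0.018,-0.008,0.009,0,0],
    [0.024,-0.01,0.01,0,0],
    [0.03,-0.013,0.01,0,0],
    [0.035,-0.015,0.01,0,0],
    [0.04,-0.017,0.01,0,0],
    [0.045,-0.019,0.01,0,0],
  ],
)

```text
time_s: 4.95
ee_pos: [620.4, -297.0, 150.8]
ee_rot: [-165.8, 90.0, 171.0]
force: [-3.1, 1.2, 1.7]
gripper_width: 0.2
```

```bash
python3 look.py 3 scene top
```

```text
5.05 [ 621.3 -297.3  150.7] [0.3 0.  0.3]
```

View pics/scene3.png

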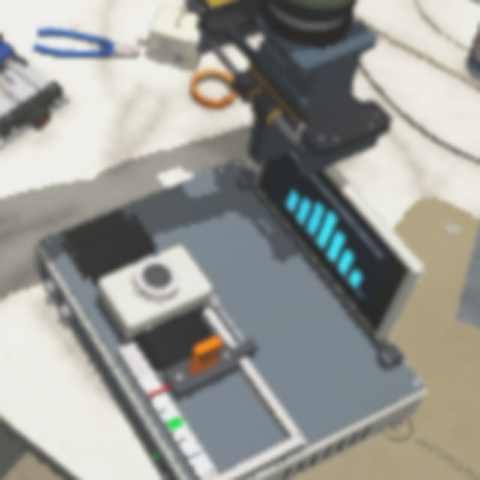

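View pics/top3.png

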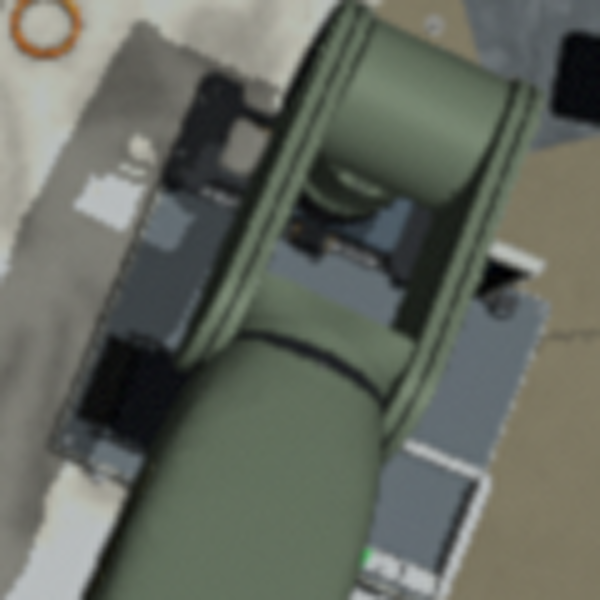

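```bash
cat > th.py <<'E'
from fit import *
p=pickle.load(open("p.pkl","rb")); X,Y,a=p[:3]; c,s=np.cos(a),np.sin(a)
W=lambda x,y,z:np.array([X+c*x-s*y,Y+s*x+c*y,z])
for th in (1.4,1.5,1.6,1.7,1.8,1.83,1.9,2.0):
  o=[]
  for h in (-6,6):
    for r in (112,):
      w=W(102-r*np.cos(th)+h*np.sin(th),-98,66+r*np.sin(th)+h*np.cos(th))
      o+=[((proj(S,w)[0]-[260,170]+.5)*3).round(0),((proj(T,w)[0]-[290,130]+.5)*5).round(0)]
  print(th,"under S,T",o[0],o[1],"upper",o[2],o[3])
E
python3 th.py; python3 - <<'E'
import pickle,cv2
F=pickle.load(open("f3.pkl","rb"))
i=F["scene"]["img"][220:300,340:420]; cv2.imwrite("pics/z3.png",cv2.resize(i,None,fx=7,fy=7,interpolation=cv2.INTER_CUBIC))
E
```

```text
1.4 under S,T [388. 292.] [522. 319.] upper [400. 285.] [529. 303.]
1.5 under S,T [399. 285.] [529. 304.] upper [411. 279.] [536. 287.]
1.6 under S,T [410. 280.] [535. 288.] upper [422. 274.] [542. 272.]
1.7 under S,T [421. 275.] [541. 273.] upper [432. 270.] [547. 256.]
1.8 under S,T [431. 271.] [547. 257.] upper [442. 267.] [552. 242.]
1.83 under S,T [434. 269.] [548. 253.] upper [444. 266.] [553. 238.]
1.9 under S,T [441. 267.] [552. 243.] upper [450. 265.] [556. 228.]
2.0 under S,T [450. 265.] [556. 229.] upper [458. 264.] [559. 215.]
```

View pics/z3.png

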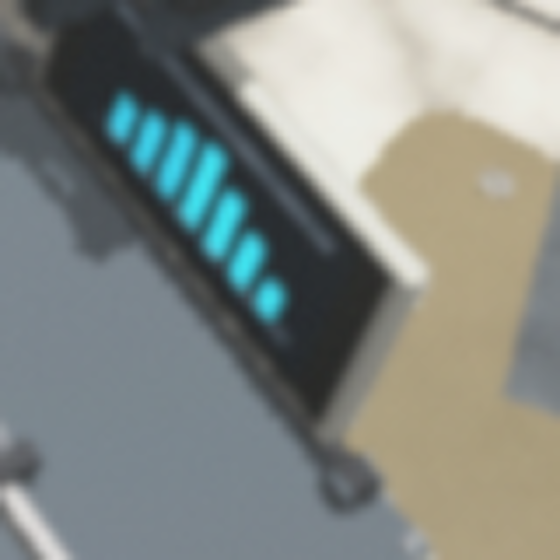

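Call:
play_rows(
  motion=[
    [0.003,-0.001,0,0,0],
    [0.006,-0.003,0,0,0],
    [0.009,-0.004,0,0,0],
    [0.012,-0.005,0,0,0],
    [0.015,-0.006,0,0,0],
    [0.018,-0.008,0,0,0],
    [0.018,-0.008,0,0,0],
    [0.018,-0.008,0,0,0],
  ],
)

```text
time_s: 5.72
ee_pos: [638.9, -304.9, 151.0]
ee_rot: [9.5, 89.9, -13.8]
force: [-0.6, 0.1, -1.0]
gripper_width: 0.7
```

```bash
cat > z.py <<'E'
import pickle,cv2,sys
n=sys.argv[1]
F=pickle.load(open(f"f{n}.pkl","rb"))
i=F["scene"]["img"][220:300,340:420]; j=F["top"]["img"][130:210,340:420]
cv2.imwrite(f"pics/z{n}.png",cv2.hconcat([cv2.resize(a,None,fx=5,fy=5,interpolation=cv2.INTER_CUBIC) for a in (i,j)]))
E
python3 look.py 4 scene top; python3 z.py 4
```

```text
5.8167 [ 638.9 -305.   151.4] [-0.3  0.6 -0.5]
```

View pics/z4.png

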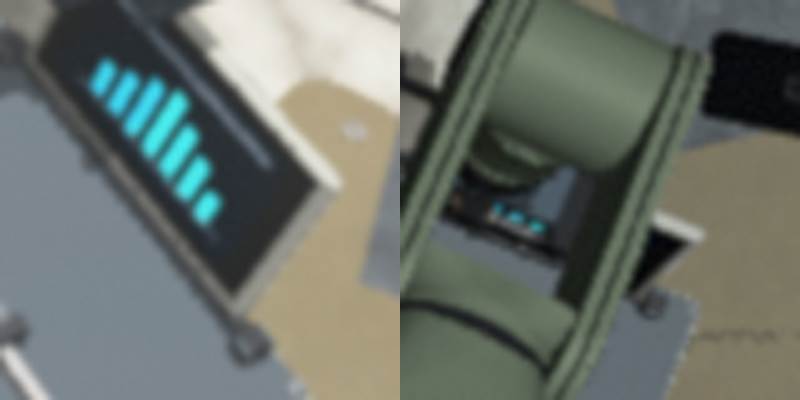

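Call:
play_rows(
  motion=[
    [-0.008,0.003,0,0,0],
    [-0.025,0.011,0,0,0],
    [-0.046,0.02,0,0,0],
    [-0.07,0.03,0,0,0],
    [-0.09,0.039,0.02,0,0.3],
    [-0.11,0.047,0.04,0,0.55],
    [-0.13,0.056,0.05,0,0.55],
    [-0.15,0.064,0.05,0,0.55],
  ],
)

```text
time_s: 6.48
ee_pos: [488.8, -241.1, 204.5]
ee_rot: [-3.1, 89.5, -26.4]
force: [0.7, -0.3, 0.3]
gripper_width: 24.1
```

```bash
python3 look.py 5 scene top; python3 z.py 5
```

```text
6.5833 [ 485.8 -239.8  202.8] [-0.2 -0.9 -0.2]
```

View pics/scene5.png

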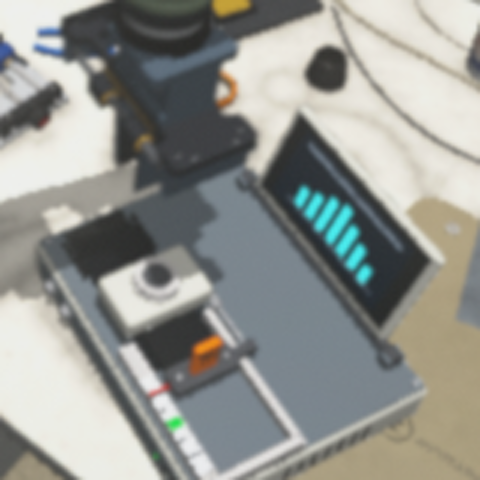

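View pics/top5.png

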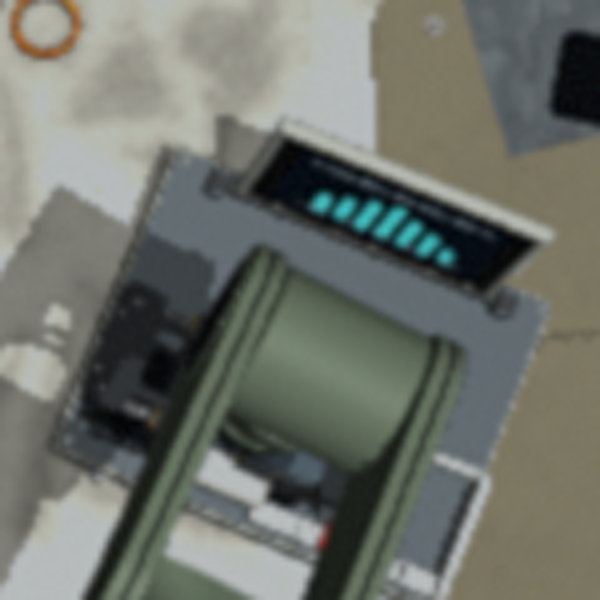

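View pics/z5.png

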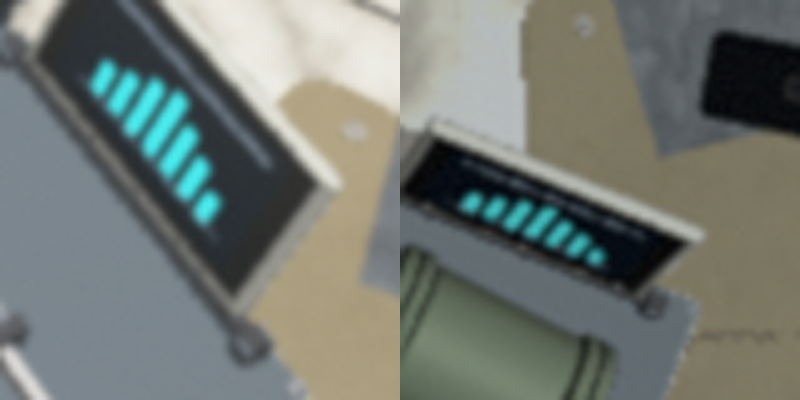

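```bash
cat > fit2.py <<'E'
from fit import *
def cv(u,v,k,x0,y0): return ((u+.5)/k-.5+x0,(v+.5)/k-.5+y0)
s5=lambda u,v:cv(u,v,3,260,170); t5=lambda u,v:cv(u,v,5,290,130); zs=lambda u,v:cv(u,v,5,340,220); zt=lambda u,v:cv(u-400,v,5,340,130)
O2=[("FL",S,cv(213,245,4,220,190)),("BL",S,cv(480,136,4,220,190)),("BR",S,cv(730,438,4,220,190)),
("FL",T,cv(152,448,5,270,130)),("BL",T,cv(268,148,5,270,130)),("BR",T,cv(648,305,5,270,130)),
("hg",S,s5(316.5,267)),("hg",T,t5(357.5,244)),
("uR",S,zs(318,186)),("vR",S,zs(341,184)),("vR",T,zt(705,236)),("uR",T,zt(693,243)),("vL",T,t5(285,118)),("uL",T,t5(281,138)),("vL",S,s5(305,107)),("uL",S,s5(297,115))]
def loc2(p):
    X,Y,a,th,dy,h0=p; c,s=np.cos(a),np.sin(a)
    W=lambda x,y,z:np.array([X+c*x-s*y,Y+s*x+c*y,z])
    L={"FL":W(-120,147.5,55),"BL":W(120,147.5,55),"BR":W(120,-147.5,55),"hg":W(102,dy,66)}
    for m,h in (("u",-6+h0),("v",6+h0)):
        for n,y in (("L",98),("R",-98)): L[m+n]=W(102-112*np.cos(th)+h*np.sin(th),dy+y,66+112*np.sin(th)+h*np.cos(th))
    return L
def res2(p):
    L=loc2(p[:6]); r=[]
    for k,f,q in O2: r.append(proj(f,L[k])[0]-np.array(q)+(p[6:8] if f is S else p[8:10]))
    return np.r_[np.concatenate(r),p[5]/3,p[6:]/1.0]
r=least_squares(res2,[508,-331,-.4,1.8,0,0,0,0,0,0],loss="soft_l1"); print(r.x.round(3))
for (k,f,q),e in zip(O2,r.fun[:32].reshape(-1,2)): print(k,"S" if f is S else "T",e.round(1))
J=r.jac; print("sd",np.sqrt(np.diag(np.linalg.inv(J.T@J))).round(3)[:6])
pickle.dump(r.x,open("p2.pkl","wb"))
E
python3 fit2.py
```

```text
[ 5.11875e+02 -3.30115e+02 -4.03000e-01  1.83800e+00 -8.64000e-01
  1.46000e-01  3.19000e-01  7.19000e-01  2.48000e-01  4.43000e-01]
FL S [-2.8 -0.8]
BL S [-0.3 -2. ]
BR S [1.5 0.9]
FL T [-1.3  0.6]
BL T [ 1.  -0.8]
BR T [ 1.4 -0.3]
hg S [-0.5 -0.6]
hg T [0.2 0.2]
uR S [2.1 2.2]
vR S [0.8 1.6]
vR T [-0.3 -0.6]
uR T [1.1 1.1]
vL T [-1.2  0.3]
uL T [-1.5 -0.8]
vL S [-0.3 -0.1]
uL S [-0.8 -2.1]
sd [3.411 3.348 0.009 0.036 2.729 2.999]
```

```bash
python3 - <<'E'
from fit import *
cv_=lambda u,v,k,x0,y0:((u+.5)/k-.5+x0,(v+.5)/k-.5+y0)
print(atz(S,cv_(345,374,5,260,210),118),atz(T,cv_(435,453,6,290,150),118))
print("band z68",atz(S,cv_(291,505,5,260,210),68),atz(T,cv_(433,547,6,290,150),68))
print("pointer",atz(S,cv_(267,450,5,260,210),70),atz(T,cv_(390,524,6,290,150),70))
for w in ([484,-239,200],):print(proj(S,w),proj(T,w))
E
```

```text
[ 437.95931726 -354.50950058  118.        ] [ 437.61734653 -358.00942575  118.        ]
band z68 [ 386.4916149  -363.94362171   68.        ] [ 383.71092404 -367.3126141    68.        ]
pointer [ 402.54773784 -337.66144609   70.        ] [ 397.11077417 -342.07526961   70.        ]
[[304.82889449 229.43475901]] [[330.85160366 210.25887975]]
```

Call:
play_rows(
  motion=[
    [-0.012,-0.028,0,0,0.55],
    [-0.025,-0.058,0,0,0.55],
    [-0.037,-0.088,0,0,0.55],
    [-0.048,-0.112,0,0,0.55],
    [-0.05,-0.117,0,0,0.55],
    [-0.05,-0.117,-0.02,0,0.55],
    [-0.05,-0.117,-0.04,0,0.55],
    [-0.05,-0.117,-0.05,0,0.55],
  ],
)

```text
time_s: 7.25
ee_pos: [437.7, -357.1, 149.1]
ee_rot: [146.9, 89.9, 123.6]
force: [0.2, -0.3, 0.4]
gripper_width: 50.7
```

```bash
python3 look.py 6 scene top; python3 - <<'E'
from workcell import sensors
s=sensors.state(); print(s["ee_pos"],s["ee_rot"],s["ee_rot"][0]-s["ee_rot"][2],s["gripper_width"])
E
```

```text
7.35 [ 437.6 -356.7  149.2] [-0.4 -1.   0.4]
[ 437.57325414 -356.65387413  149.17889419] [157.56307815  89.79044613 134.32796634] 23.235111809576637 50.16594722538494
```

View pics/scene6.png

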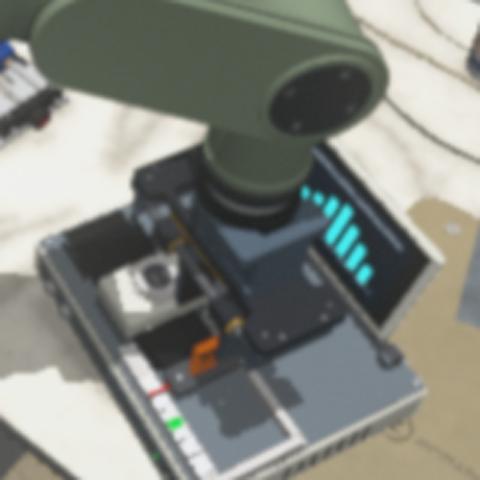

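View pics/top6.png

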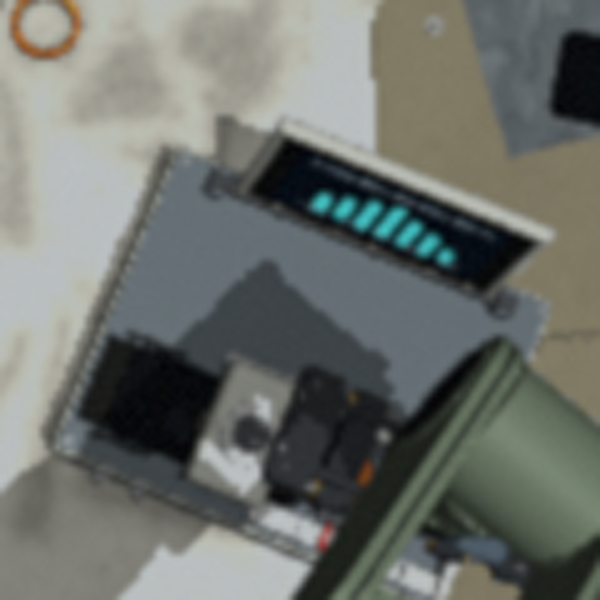

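Call:
play_rows(
  motion=[
    [0,0,-0.015,0,0.55],
    [0,0,-0.03,0,0.55],
    [0,0,-0.042,0,0.55],
    [0,0,-0.05,0,0.55],
    [0,0,-0.055,0,0.55],
    [0,0,-0.059,0,0.55],
    [0,0,-0.059,0,0.55],
    [0,0,-0.059,0,0.55],
  ],
)

```text
time_s: 8.02
ee_pos: [438.5, -357.9, 92.5]
ee_rot: [-11.5, 89.9, -34.7]
force: [0.2, 0.1, 0.2]
gripper_width: 50.2
```

```bash
python3 look.py 7 scene top; python3 - <<'E'
import pickle,cv2
F=pickle.load(open("f7.pkl","rb"))
i=F["scene"]["img"][250:350,290:390]; j=F["top"]["img"][180:260,320:400]
cv2.imwrite("pics/y7.png",cv2.hconcat([cv2.resize(a,(400,400),interpolation=cv2.INTER_CUBIC) for a in (i,j)]))
E
```

```text
8.1167 [ 438.5 -358.    92.7] [-0.1 -0.2 -0.3]
```

View pics/y7.png

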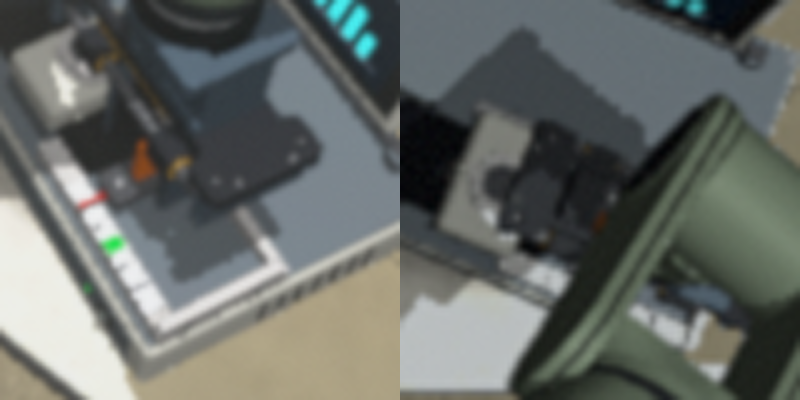

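```bash
python3 - <<'E'
import pickle
from h import *
f=pickle.load(open("f7.pkl","rb"))["scene"]; im=cv2.resize(f["img"][230:330,280:380],None,fx=6,fy=6,interpolation=cv2.INTER_CUBIC)
c=np.array([438.5,-358,92.7]); ey=np.array([.394,.919,0]); ex=np.array([.919,-.394,0])
for sy in (-1,1):
  for a,b in ((25,38.5),):
    for z in (92.7,150):
      P4=[c*[1,1,0]+[0,0,z]+ey*sy*q+ex*x for q,x in((a,-16),(b,-16),(b,16),(a,16))]
      cv2.polylines(im,[((proj(f,np.array(P4))-[280,230]+.5)*6).astype(int)],True,(0,0,255) if z<100 else (0,255,0),1)
cv2.imwrite("pics/y7b.png",im)
E
```

```text
(no output)
```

View pics/y7b.png

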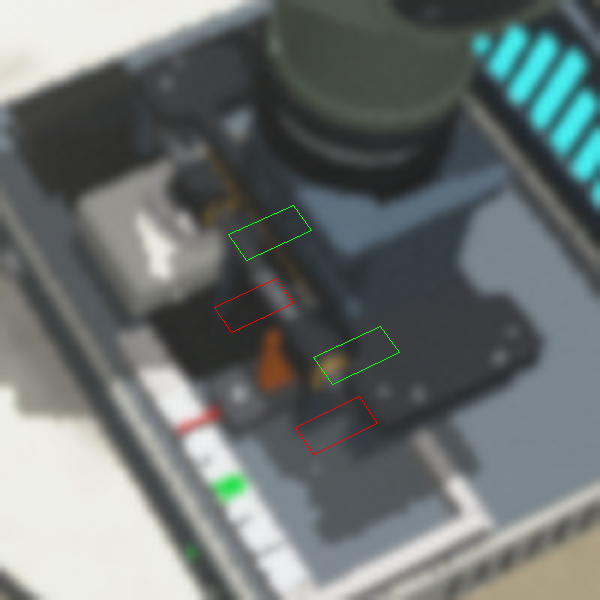

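```bash
python3 - <<'E'
import pickle
from h import *
f=pickle.load(open("f7.pkl","rb"))["scene"]; im=cv2.resize(f["img"][260:315,305:360],None,fx=11,fy=11,interpolation=cv2.INTER_CUBIC)
cv2.imwrite("pics/y7c.png",(255*(im/255.)**.5).astype(np.uint8))
E
```

```text
(no output)
```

View pics/y7c.png

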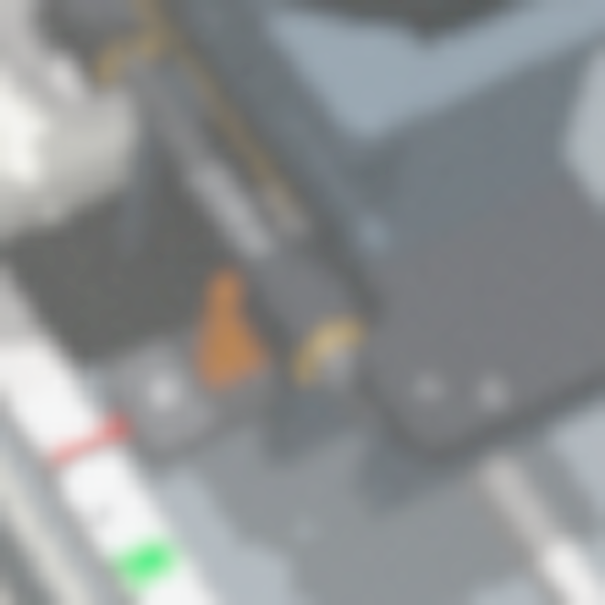

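Call:
play_rows(
  motion=[
    [0,0,-0.004,0,0.3],
    [0,0,-0.004,0,0.2],
    [0,0,-0.004,0,0],
    [0,0,-0.004,0,0],
    [0,0,-0.004,0,0],
    [0,0,-0.004,0,0],
    [0,0,-0.004,0,0],
    [0,0,-0.004,0,0],
  ],
  squeeze=30,
)

```text
time_s: 8.78
ee_pos: [438.3, -357.4, 88.0]
ee_rot: [83.7, 90.0, 60.4]
force: [0.8, 2.2, 0.2]
gripper_width: 8.0
```

```bash
cat > y.py <<'E'
import sys
from workcell import grab_frame,sensors
from h import *
import pickle
f=grab_frame("scene"); im=cv2.resize(f["img"][255:325,300:370],None,fx=8,fy=8,interpolation=cv2.INTER_CUBIC)
cv2.imwrite(f"pics/y{sys.argv[1]}.png",im); pickle.dump(f,open(f"y{sys.argv[1]}.pkl","wb"))
s=sensors.state(); print(s["time_s"],s["ee_pos"].round(1),s["force"].round(1),s["gripper_width"].round(1))
E
python3 y.py 8
```

```text
Traceback (most recent call last):
  File "y.py", line 7, in <module>
    s=sensors.state(); print(s["time_s"],s["ee_pos"].round(1),s["force"].round(1),s["gripper_width"].round(1))
                                                                                  ^^^^^^^^^^^^^^^^^^^^^^^^
AttributeError: 'float' object has no attribute 'round'
```

View pics/y8.png

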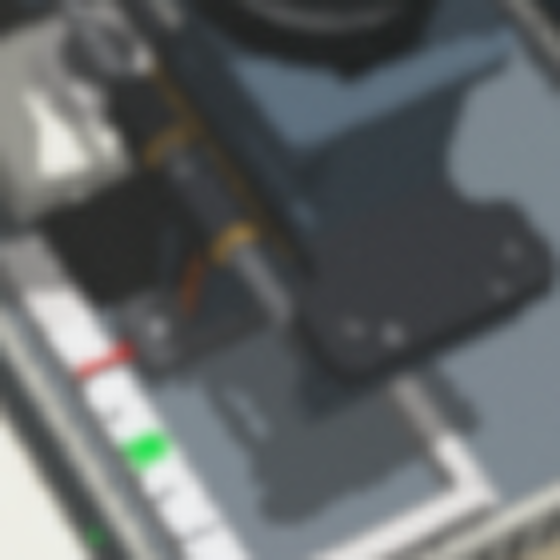

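Call:
play_rows(
  motion=[
    [-0.002,-0.0046,0,0,0],
    [-0.004,-0.0092,0,0,0],
    [-0.006,-0.0138,0,0,0],
    [-0.008,-0.0184,0,0,0],
    [-0.01,-0.023,0,0,0],
    [-0.0115,-0.0265,0,0,0],
    [-0.0115,-0.0265,0,0,0],
    [-0.0115,-0.0265,0,0,0],
  ],
)

```text
time_s: 9.5
ee_pos: [427.0, -383.7, 88.0]
ee_rot: [83.2, 89.9, 59.9]
force: [3.4, 6.0, 2.5]
gripper_width: 8.6
```

```bash
sed -i 's/s\["gripper_width"\].round(1)/s["gripper_width"]/' y.py; python3 y.py 9
```

```text
9.55 [ 427.  -383.6   88. ] [4.  5.8 1.2] 7.7499700495376365
```

View pics/y9.png

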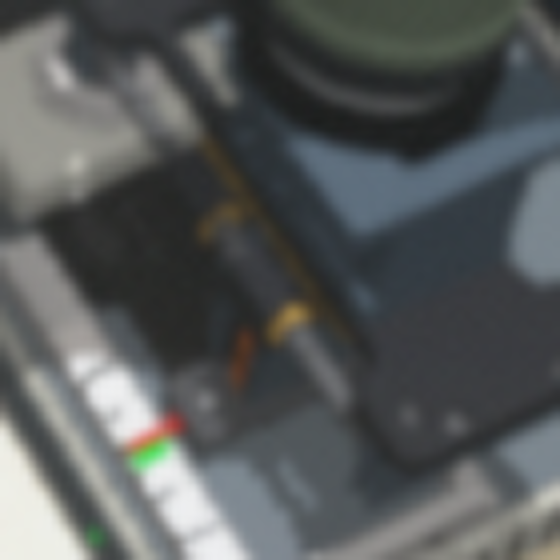

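Call:
play_rows(
  motion=[
    [-0.0006,-0.0014,0,0,0],
    [-0.0012,-0.0028,0,0,0],
    [-0.0012,-0.0028,0,0,0],
    [-0.0012,-0.0028,0,0,0],
    [-0.0012,-0.0028,0,0,0],
    [-0.0012,-0.0028,0,0,0],
    [-0.0012,-0.0028,0,0,0],
    [-0.0012,-0.0028,0,0,0],
  ],
)

```text
time_s: 10.22
ee_pos: [425.9, -386.2, 88.0]
ee_rot: [85.2, 89.9, 61.9]
force: [3.9, 7.0, 2.2]
gripper_width: 8.0
```

```bash
python3 y.py 10; python3 - <<'E'
import pickle
from h import *
for n in (8,9,10):
    im=pickle.load(open(f"y{n}.pkl","rb"))["img"].astype(int)[295:325,305:330]; b,g,r=im[...,0],im[...,1],im[...,2]
    yy,xx=np.mgrid[295:325,305:330]
    for nm,w in (("red",np.clip(r-np.maximum(g,b)-30,0,None)),("green",np.clip(g-np.maximum(r,b)-30,0,None))):
        print(n,nm,w.sum(),(w*xx).sum()/w.sum(),(w*yy).sum()/w.sum())
E
python3 - <<'E'
import pickle,cv2
im=pickle.load(open("y10.pkl","rb"))["img"][295:320,305:335]
cv2.imwrite("pics/y10b.png",cv2.resize(im,None,fx=20,fy=20,interpolation=cv2.INTER_CUBIC))
E
```

```text
10.2667 [ 425.9 -386.2   88. ] [3.4 5.2 2.3] 7.805796284545829
8 red 443 313.01354401805867 299.46726862302484
8 green 1230 317.7959349593496 310.7552845528455
9 red 453 319.5673289183223 308.2759381898455
9 green 476 318.1932773109244 311.703781512605
10 red 202 321.36633663366337 308.7821782178218
10 green 155 317.0774193548387 312.0451612903226
```

View pics/y10b.png

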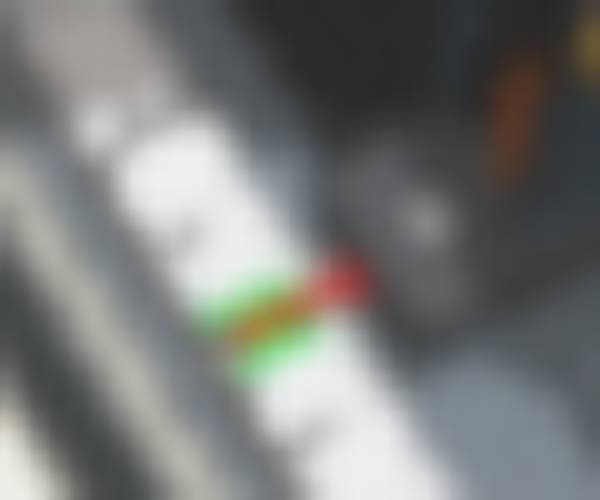

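View pics/y10.png

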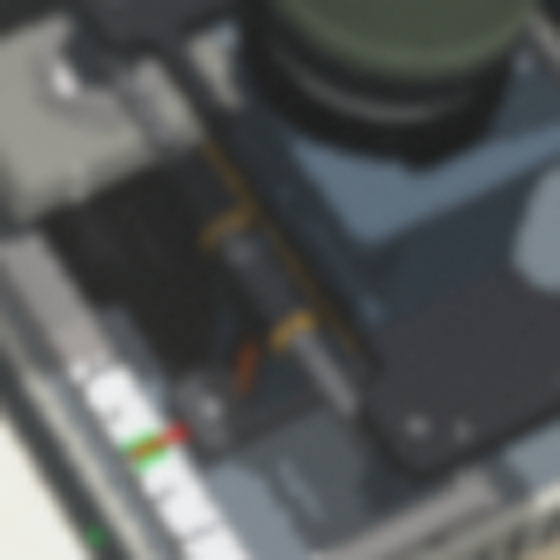

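```bash
python3 look.py 11 scene top; python3 z.py 11
```

```text
10.3667 [ 425.9 -386.2   88. ] [3.9 5.5 1.9]
```

View pics/scene11.png

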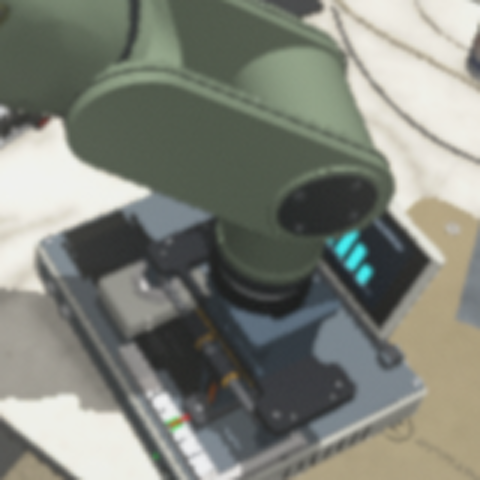

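View pics/top11.png

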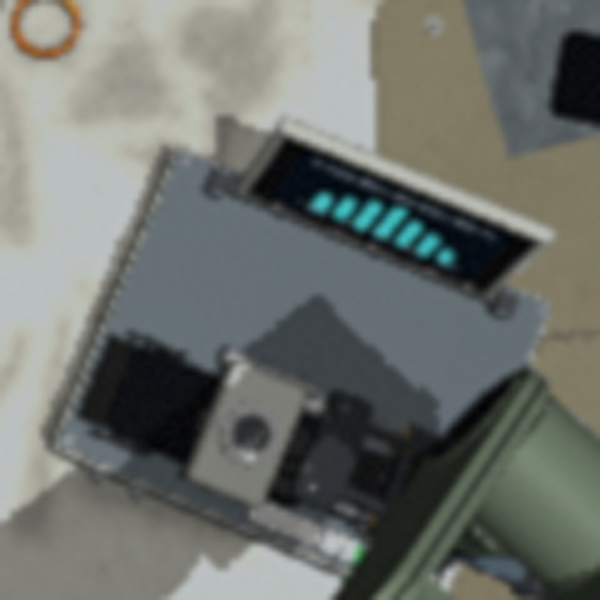

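View pics/z11.png

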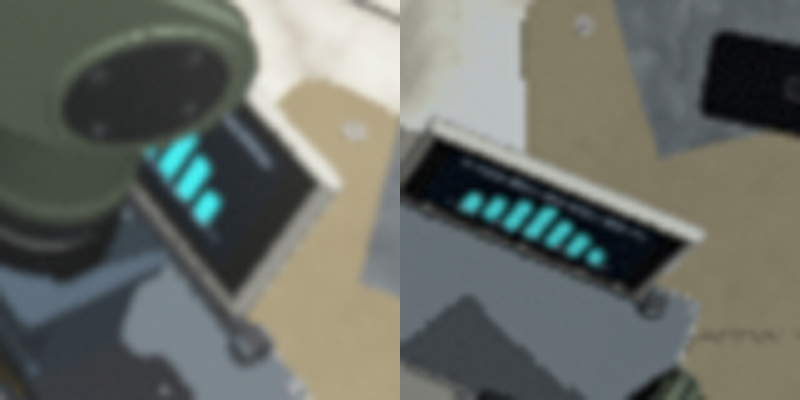

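```bash
python3 -c "
from workcell import job_done
print(job_done())"
```

```text
the job is handed in; nothing more can be done
None
```

I raised the display to about 105 degrees and let go of it. I then gripped the orange tab and slid it about 31 mm, so the red pointer stands in the green band. The job was handed in at about 10.4 s with the arm still holding the tab against the spring.

Last checks:
- **Display:** a fit to both pictures after letting go gave 1.84 ± 0.04 rad. It looked unchanged in the final pictures.
- **Shutter:** the scene camera shows green on both sides of the pointer. The force at the wrist was about 6.5–7 N along the spring, close to the 7.5 N expected at half. The fingers stood at about 8 mm, the thickness of the tab.
- **Phone and other things:** the phone looked unmoved in the final pictures, and the arm touched only the display and the tab. I did not check the brush, dish, cutters and driver one by one at the end.

Disagreements:
- The two cameras differed by a few mm on the tester's position, and by up to 3 px at its corners.
- In the top view the arm hid the pointer, so its place in the band was confirmed only by the scene camera and the force.

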